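Feed a fragile relay module down the inspection chute

TASK

Pick up the longer of the two relay modules by its brittle ceramic block, never gripping it with more than 20 N, and set it down gently, not dropping it, lengthwise between the rails in the upper half of the sloped chute, and let go. Then push it gently down under the white frame until it rests against the sprung stop, without driving the stop in more than 9 mm, and leave it there. Leave the shorter module, the jar and the spool where they stand.

Things in the scene. Friction and masses are not known exactly. Their poses are not given: they have to be found in the camera images.
- long_module_block (a point): Longer module, 0.18 to 0.35 kg: base plate 110 mm long (x), 60 wide (y), 12 thick, blue board on it, and centred on that a brittle white ceramic block 56 (x) by 32 (y) by 40 high; 52 high overall. Point: on the block's centre line, 36 above the plate's underside. x lengthwise, z up; both ends alike, either may lead. Grip force 20 N at most (on each finger); 6 to 12 N carries it well.
- short_module_block (a point): Shorter module, to be left alone: same plate width and thickness and same ceramic block, but the plate is only 74 mm long. Same point and axes.
- bed_mid (a point): Middle of the chute's bed, on its sliding surface; the chute is fixed. A flat steel plate tilted 0.26 rad: x straight down the slope, y across, z normal to the bed. It runs from x = -150 mm (upper end, open) to 170 and is 112 wide. A module lying on it does not slide by itself; it moves under 0.3 to 2 N. When home, the long module's middle is at x = 75 mm.
- rail_start (a point): Where the straight part of the chute's two rails begins: bed x -40 mm, y 0, on the bed's surface; bed's axes. From here down the rails are 70 mm apart (inner faces) and 12 high; uphill of here they flare out to about 82 apart at bed x -103; no rails above that.
- light_frame (a point): Centre of the opening of the white light frame that bridges the chute, at its underside: bed x 86.5 mm, y 0, z 64; bed's axes. The frame spans bed x 48 to 125, is 8 mm thick (top 72 above the bed), and stands on posts 8 mm square at y -50 and 50. The modules pass beneath it.
- stop_face (a point): Foot of the stop's face with the stop out: bed x 130 mm, y 0, z 0; fixed, bed's axes. The stop is a black rubber block 56 mm wide, reaching 33 above the bed.
- stop (a joint): How far the sprung, damped stop is pushed in along bed x, in m: 0 out, 0.012 fully in. It yields from 2 N, plus 1 N for each mm; let go, it comes back within a second and brings the module back with it.
- jar: Loose closed jar, 48 mm across, 50 high; origin at the centre of its underside.
- spool: Loose grey spool standing on its end, 64 mm across, 46 high; origin at the centre of its underside.
There are look-alikes about, which are no part of the job. Leave any brown look-alike of the part that bears long_module_block alone.

How it is judged (in metres and radians):
On the way:
1. the long module lies flat in the upper half of the chute (its middle above the bed's middle, or at most 20 mm below it), let go (x of long_module_block in the frame of bed_mid between -0.135 and 0.02 m and y of long_module_block in the frame of bed_mid between -0.01 and 0.01 m and z of long_module_block in the frame of bed_mid between 0.031 and 0.041 m and contact force between the fingers and long_module below 0.05 N and linear speed of long_module below 0.02 m/s), for 0.2 s.
At the end, for the whole second after the job is handed in: The long module lies flat between the rails, lengthwise, at rest and released, its leading end against the sprung stop (within 5 mm), the stop out again (less than 2 mm in) (x of long_module_block in the frame of bed_mid between 0.07 and 0.08 m and y of long_module_block in the frame of bed_mid between -0.01 and 0.01 m and z of long_module_block in the frame of bed_mid between 0.031 and 0.041 m and contact force between the fingers and long_module below 0.05 N and linear speed of long_module below 0.02 m/s and angle between the x axis of long_module_block and the x axis of bed_mid, either way round below 0.12 rad and value of joint stop below 0.002 m); the robot touches nothing.
It fails at once if the long module is gripped with more than 20 N (20 N on each of two fingers, 40 N in sum) (contact force between the fingers and long_module above 40 N).
It fails at once if the sprung stop is driven in more than 9 mm (value of joint stop above 0.009 m).
It fails at once if the long module is dropped (falling out of touch of the fingers at over 0.5 m/s, a drop of some 13 mm) or banged on the chute with more than 40 N (contact force between long_module and chute above 40 N or (linear speed of long_module above 0.5 m/s and contact force between the fingers and long_module below 0.05 N)).
It fails at once if the shorter module is moved more than 20 mm (distance of short_module_block from where it was at the start of the episode above 0.02 m).
It fails at once if the jar or the spool is moved more than 30 mm (distance of any of jar, spool from where it was at the start of the episode above 0.03 m).
It also fails if it takes over 64 s, if anything falls off the work surface, if the arm or the gripper's body presses on something with over 40 N, if the wrist force passes 120 N, or if a joint passes its speed limit or range.

ROBOT

A 6-joint arm with a two-finger parallel gripper is mounted at the origin on the work surface. World frame = base frame: x ahead of the robot, y to its left, z up, the work surface at z = 0. Lengths are in mm, angles in rad, forces in N, time in s.
With the tool pointing down it reaches from about 350 to 950 mm from the base axis. Payload 17.4 kg.
Tool frame: the origin (TCP) lies midway between the tips of the shut fingers; the grasp point (between the pads) lies 19 mm behind it (ctrl.hold_point_z is the z of the grasp point in the tool frame, in mm); z points along the fingers, y is the direction in which the jaws open and shut (so a half turn about z gives the same grasp; the last joint's range is limited). The gripper opens to 93 mm and grips with 3 to 60 N. Pads are 15 mm wide; open, the fingers measure 128 mm over their backs; the gripper's body (75 mm by 188 mm) begins 65 mm behind the grasp point.
Start: joints at [-1.365, 0.116, 1.442, -0, 1.584, -0.038], TCP at [162.93, -655.047, 218.646] pointing down, gripper open.
Joint ranges: [-2.83, 2.83], [-0.83, 2.19], [0.07, 2.5], [-1.14, 4.28], [0.01, 3], [-2.97, 2.97]. Speed limits (rad/s): [1.89, 1.89, 2.22, 3.14, 3.14, 3.14].

INTERFACE

Orientations are given as a 3x3 rotation matrix whose columns are the frame's x, y, z axes.
In Python, from rig import ctrl gives the robot as it stands.
- The arm moves only by the shell command python3 -m pendant 'ROWS'. ROWS is JSON, a list of rows, each an object of numbers: "dx", "dy", "dz": the shift along the tool's x, y, z in m; "wx", "wy", "wz": the turn, a rotation vector about the tool's x, y, z in rad; "grip": the closure, from 0 (fully open) to 1 (shut). A call has 1 to 10 rows; each row shifts and turns the commanded pose from where the row before left it, along the tool's axes as they then stand; what a row does not reach is not made up. A row lasts 1/10 s, in which the tool goes at most 50 mm and 8.59 degrees, less where a joint would pass 70% of its speed; a pose out of reach is approached as far as the arm can. A call is refused whole if a number of a shift passes 0.05 or a number of a turn 0.15, either way. A call with a gripper value outside its range is refused whole. The fingers move at their own pace and stop on an object; the grip force is fixed at half the most. Time passes only in rows, so rows that do not move let the fingers close. It gives the time, the measured TCP pose, the force and the opening at its end, in the units of the state.
- ctrl.observe(): the state, without advancing time (a new reading comes with each control period).
- ctrl.read_camera(name): name is "side" or "top" or "wrist"; returns the picture (480x640x3 uint8, red, green, blue); there is no depth.
- ctrl.calibration(name): a dict with "K" (3x3 intrinsics, pixels), "dist_coeffs" ([k1, k2, p1, p2, k3] as OpenCV has them; the pictures are not rectified), "position" and "attitude" of the camera in the world. Camera axes: x right, y up, looking along -z (the intrinsics and any distortion apply to the point x, -y, -z); pixel columns grow to the right and rows downward; lengths in mm; the calibration is good to about 2 mm. A picture is of the moment at which its call begins: read the wrist's pose just before it. calibration takes no time and is no camera call; for the wrist camera it gives the pose at the moment of the call.
- ctrl.hand_in(): hands the job in, once; it reports no verdict.
The state is a dict: "time": time; "qpos": joint angles; "joint_velocities": joint speeds; "tau": joint torques, N m; "eef_pos": TCP position; "ee_rot": TCP orientation; "force": force on the tool from outside, world axes, zero at the start; "moment": the same for the moment, N m; "finger_gap": finger opening in mm.
Only numpy, scipy, OpenCV 4.12 (cv2) and the standard library are available. Lean on these libraries where they do the work, as an engineer would, in place of code of your own. Each camera call takes 0.05 s, during which the arm holds its last target.

## Working session

There is one attempt and no reset: what is moved stays moved. The work goes in short steps, Python scripts to look and compute and a shell command to move; the robot and the scene stay as the last step left them, time stands still between calls to the robot, and variables do not carry over. Pictures are saved under pics/ and viewed, and the job is handed in when it is done.

```bash
ls; mkdir -p pics; cat > h.py <<'E'
import numpy as np, cv2
from rig import ctrl
def save(n,im): cv2.imwrite('pics/'+n+'.png',cv2.cvtColor(np.asarray(im),cv2.COLOR_RGB2BGR))
E
python3 - <<'E'
from h import *
s=ctrl.observe(); print({k:np.round(v,3).tolist() for k,v in s.items()})
for n in ['side','top','wrist']:
    c=ctrl.calibration(n); print(n,{k:np.round(v,4).tolist() for k,v in c.items()})
    save(n+'0',ctrl.read_camera(n))
E
```

```text
pics
{'time': 0.0, 'qpos': [-1.365, 0.116, 1.442, -0.0, 1.584, -0.038], 'joint_velocities': [-0.0, -0.0, 0.001, 0.001, 0.0, 0.001], 'tau': [0.0, -72.127, -62.261, 0.078, 0.024, -0.0], 'eef_pos': [162.89, -654.844, 217.933], 'ee_rot': [[0.97, 0.241, -0.0], [0.241, -0.97, 0.001], [0.0, -0.001, -1.0]], 'force': [0.523, -0.463, -0.372], 'moment': [0.008, -0.022, -0.01], 'finger_gap': 92.971}
side {'K': [[533.3581, 0.0, 324.8745], [0.0, 533.3581, 239.6761], [0.0, 0.0, 1.0]], 'dist_coeffs': [0.0559, 0.0, 0.0, 0.0, 0.0], 'position': [102.5815, 583.7464, 953.2336], 'attitude': [[-0.8875, 0.3361, -0.3152], [-0.4607, -0.6444, 0.6103], [0.0021, 0.6869, 0.7267]]}
top {'K': [[574.36, 0.0, 317.6495], [0.0, 574.36, 245.2065], [0.0, 0.0, 1.0]], 'dist_coeffs': [0.0604, 0.0, 0.0, 0.0, 0.0], 'position': [346.0609, -141.0685, 1708.8831], 'attitude': [[0.0264, 0.996, -0.0856], [-0.9995, 0.0279, 0.0168], [0.0191, 0.0851, 0.9962]]}
wrist {'K': [[406.7171, 0.0, 323.0917], [0.0, 406.7171, 234.6023], [0.0, 0.0, 1.0]], 'dist_coeffs': [-0.0784, 0.0, 0.0, 0.0, 0.0], 'position': [236.9256, -637.1575, 384.3647], 'attitude': [[0.241, 0.9335, 0.2653], [-0.9705, 0.2321, 0.0652], [-0.0007, -0.2732, 0.962]]}
```

View pics/side0.png

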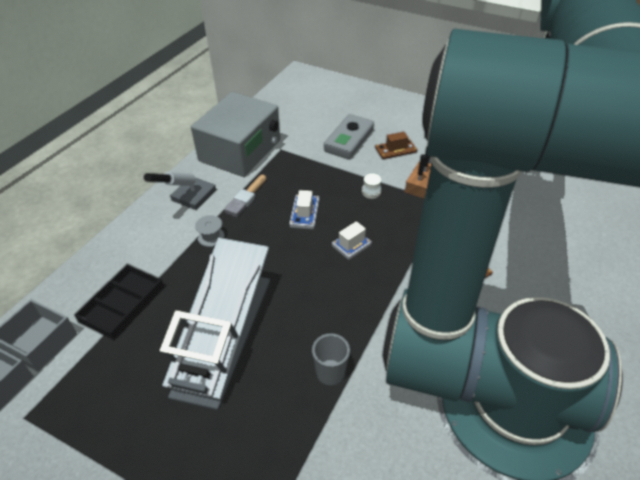

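View pics/top0.png

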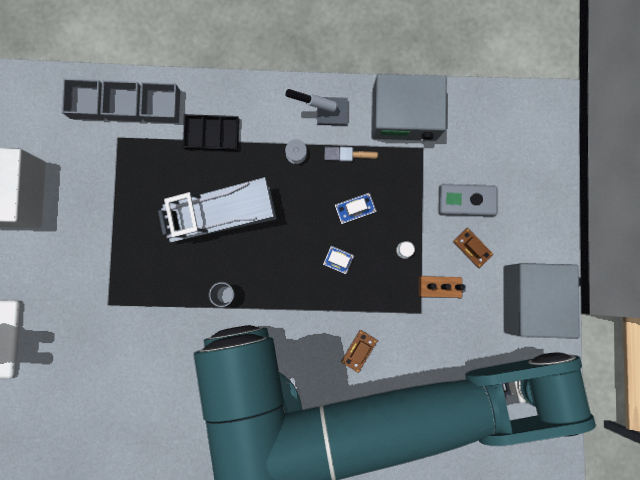

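View pics/wrist0.png

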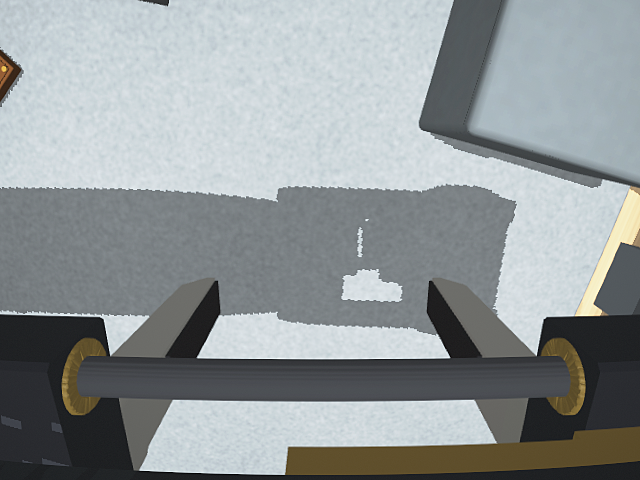

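```bash
python3 -m pendant --help | head -40; python3 -c "
from rig import ctrl; print([a for a in dir(ctrl) if a[0]!='_']); print(ctrl.hold_point_z)"
```

```text
['MotionError', 'calibration', 'hand_in', 'hold_point_z', 'observe', 'read_camera']
-18.8invalid input: not JSON, or not a number
```

```bash
python3 - <<'E'
import cv2
t=cv2.imread('pics/top0.png'); s=cv2.imread('pics/side0.png')
cv2.imwrite('pics/topz1.png',cv2.resize(t[170:290,280:420],None,fx=5,fy=5,interpolation=cv2.INTER_CUBIC)[:600,:800])
cv2.imwrite('pics/topz2.png',cv2.resize(t[165:255,145:290],None,fx=5.5,fy=5.5,interpolation=cv2.INTER_CUBIC))
cv2.imwrite('pics/sidez1.png',cv2.resize(s[175:265,280:380],None,fx=6,fy=6,interpolation=cv2.INTER_CUBIC))
cv2.imwrite('pics/sidez2.png',cv2.resize(s[230:410,150:280],None,fx=3.3,fy=3.3,interpolation=cv2.INTER_CUBIC))
E
```

```text
(no output)
```

View pics/topz1.png

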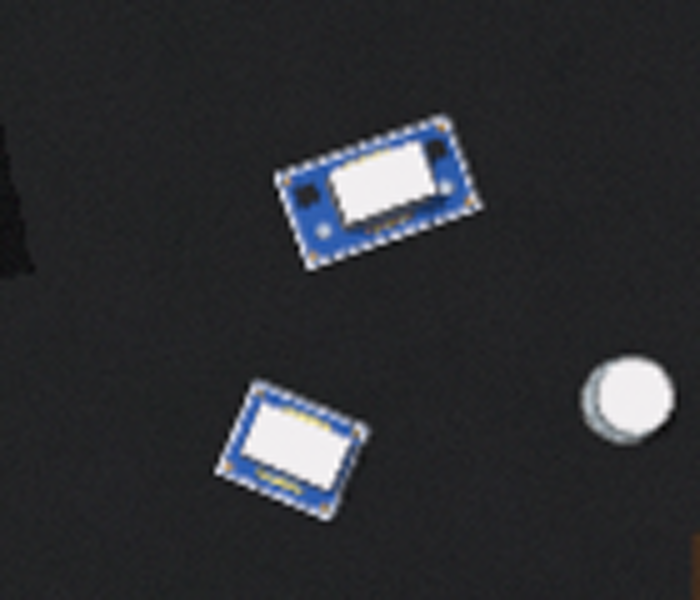

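View pics/topz2.png

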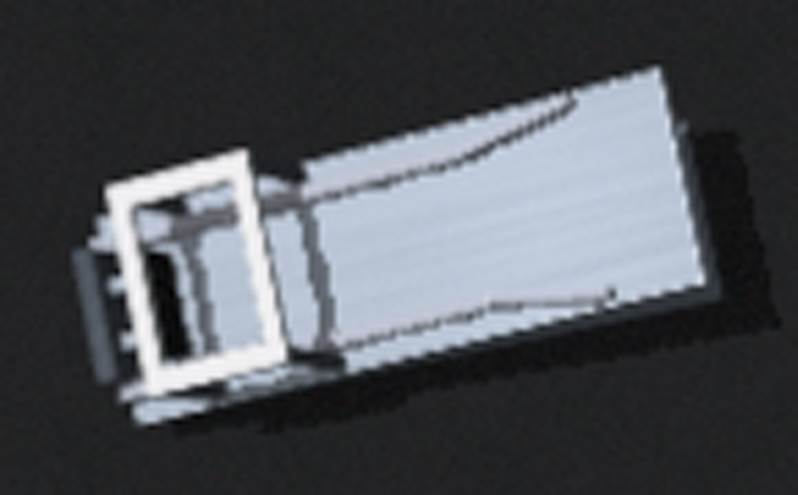

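View pics/sidez1.png

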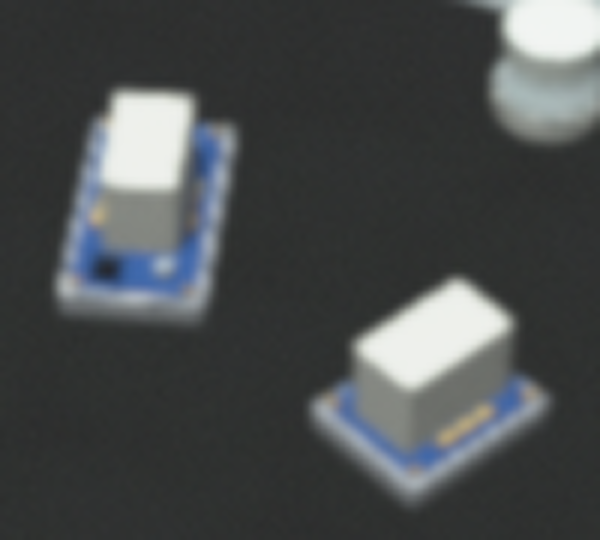

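View pics/sidez2.png

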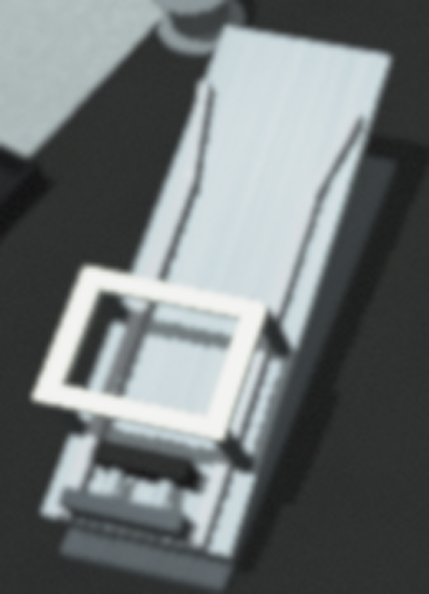

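```bash
cat >> h.py <<'E'
import json
from scipy.optimize import least_squares
def proj(P,c):
    P=np.atleast_2d(P); R=np.array(c['attitude']); X=(P-np.array(c['position']))@R
    X=X*np.array([1,-1,-1])
    return cv2.projectPoints(X.reshape(-1,1,3),np.zeros(3),np.zeros(3),np.array(c['K']),np.array(c['dist_coeffs']))[0][:,0]
def cast(uv,z,c):
    uv=np.atleast_2d(np.array(uv,float))
    n=cv2.undistortPoints(uv.reshape(-1,1,2),np.array(c['K']),np.array(c['dist_coeffs']))[:,0]
    d=np.c_[n[:,0],-n[:,1],-np.ones(len(n))]@np.array(c['attitude']).T
    o=np.array(c['position']); return o+d*((z-o[2])/d[:,2])[:,None]
def bedR(yaw):
    c,s=np.cos(yaw),np.sin(yaw); a=.26
    return np.array([[c,-s,0],[s,c,0],[0,0,1]])@np.array([[np.cos(a),0,np.sin(a)],[0,1,0],[-np.sin(a),0,np.cos(a)]])
E
python3 - <<'E'
from h import *
T=ctrl.calibration('top');S=ctrl.calibration('side')
tp=np.array([[658,67],[706,289],[135,425],[105,187],[248,150],[288,355],[150,395]])/5.5+[145,165]-.41
sp=np.array([[228,25],[390,55],[235,557],[40,513],[85,267],[270,300],[222,437],[33,400]])/3.3+[150,230]-.35
def bp(w): return (np.array([[-150,-56,0],[-150,56,0],[170,56,0],[125,-w,72],[48,-w,72],[48,w,72],[125,w,72]]),
 np.array([[-150,-56,0],[-150,56,0],[170,56,0],[170,-56,0],[48,-w,72],[48,w,72],[125,w,72],[125,-w,72]]))
def res(p):
    a,b=bp(p[4]);R=bedR(p[3]);o=p[:3]
    return np.r_[(proj(a@R.T+o,T)-tp).ravel(),(proj(b@R.T+o,S)-sp).ravel()]
r=least_squares(res,[450,150,50,1.4,54],x_scale=[10,10,10,.1,5],loss='soft_l1')
print(r.x.round(3)); print(r.fun.reshape(-1,2).round(2).tolist() if False else res(r.x).reshape(-1,2).round(1).tolist())
mt=[]
im=cv2.cvtColor(cv2.imread('pics/top0.png'),cv2.COLOR_BGR2GRAY)
sub=np.zeros_like(im);sub[185:280,315:385]=im[185:280,315:385]
cs,_=cv2.findContours((sub>65).astype(np.uint8),cv2.RETR_EXTERNAL,cv2.CHAIN_APPROX_NONE)
for c in cs:
    if cv2.contourArea(c)<100: continue
    box=cv2.boxPoints(cv2.minAreaRect(c)); W=cast(box,12,T)
    e=[np.linalg.norm(W[i]-W[i-1]) for i in range(4)]
    i=int(np.argmax(e)); d=W[i]-W[i-1]
    print('mod',W.mean(0).round(1),np.round(e,1),'yaw',np.arctan2(d[1],d[0]).round(3))
    
hsv=cv2.cvtColor(cv2.imread('pics/top0.png'),cv2.COLOR_BGR2HSV)
for z,(x,y) in [(50,(405.8,249.5))]: print('jar',cast([x,y],z,T).round(0))
print('spool',cast([297,150],46,T).round(0))
S0=cv2.imread('pics/side0.png');g=cv2.cvtColor(S0,cv2.COLOR_BGR2GRAY)
m=np.zeros_like(g);m[175:265,280:380]=(g[175:265,280:380]>225)
cs,_=cv2.findContours(m,cv2.RETR_EXTERNAL,cv2.CHAIN_APPROX_NONE)
for c in cs:
    if cv2.contourArea(c)<60: continue
    M=cv2.moments(c); print('side block top',cast([M['m10']/M['m00'],M['m01']/M['m00']],52,S).round(1))
g=cv2.cvtColor(cv2.imread('pics/top0.png'),cv2.COLOR_BGR2GRAY)
m=np.zeros_like(g);m[185:280,315:385]=(g[185:280,315:385]>215)
cs,_=cv2.findContours(m,cv2.RETR_EXTERNAL,cv2.CHAIN_APPROX_NONE)
for c in cs:
    if cv2.contourArea(c)<60: continue
    M=cv2.moments(c); print('top block top',cast([M['m10']/M['m00'],M['m01']/M['m00']],52,T).round(1))
E
```

```text
[580.452 112.975  83.183   1.812  53.972]
[[0.3, 0.2], [-0.1, -1.2], [0.5, 0.1], [0.2, 0.2], [-0.6, 0.1], [-0.1, 1.1], [-0.4, 0.3], [-0.6, 0.2], [0.2, 0.2], [-1.6, -0.7], [0.6, -0.3], [0.2, -0.3], [-0.7, 1.0], [0.1, 0.4], [0.3, -0.8]]
mod [ 451.4 -231.1   12. ] [75.6 62.4 75.9 62.4] yaw -1.949
mod [ 607.5 -278.7   12. ] [ 62.9 113.4  63.1 113.1] yaw -1.203
jar [[ 483. -425.   50.]]
spool [[ 768. -101.   46.]]
side block top [[ 450.8 -228.9   52. ]]
side block top [[ 605.8 -275.3   52. ]]
side block top [[ 484.7 -423.4   52. ]]
top block top [[ 451.2 -231.    52. ]]
top block top [[ 606.3 -277.7   52. ]]
```

```bash
python3 -m pendant '[{"dx":0.04,"dy":-0.02,"dz":-0.004},{"dx":0.04,"dy":-0.02,"dz":-0.004},{"dx":0.04,"dy":-0.02,"dz":-0.004},{"dx":0.04,"dy":-0.02,"dz":-0.004},{"dx":0.04,"dy":-0.02,"dz":-0.004},{"dx":0.04,"dy":-0.02,"dz":-0.004},{"dx":0.04,"dy":-0.02,"dz":-0.004},{"dx":0.04,"dy":-0.02,"dz":-0.004},{"dx":0.04,"dy":-0.02,"dz":-0.004},{"dx":0.04,"dy":-0.02,"dz":-0.004}]'
python3 -m pendant '[{"dx":0.04,"dy":-0.02},{"dx":0.04,"dy":-0.02},{"dx":0.04,"dy":-0.02},{"wz":-0.14},{"wz":-0.14},{"wz":-0.14},{"wz":-0.14},{"wz":-0.14},{"wz":-0.14},{"wz":-0.14}]'
python3 -m pendant '[{"wz":-0.14},{"wz":-0.14},{"wz":-0.14},{"wz":-0.14},{"wz":-0.14},{"grip":0.4},{"grip":0.4},{"grip":0.4},{"grip":0.4}]'
python3 - <<'E'
from h import *
s=ctrl.observe(); print({k:np.round(s[k],3).tolist() for k in ['time','qpos','eef_pos','ee_rot','force','finger_gap']})
E
```

```text
{'time': 0.15, 'qpos': [-1.365, 0.116, 1.442, 0.0, 1.584, -0.038], 'eef_pos': [162.913, -654.901, 218.049], 'ee_rot': [[0.97, 0.241, -0.0], [0.241, -0.97, 0.001], [0.0, -0.001, -1.0]], 'force': [-0.207, -0.604, -0.469], 'finger_gap': 92.824}schema error: expected keys dx, dy, dz, wx, wy, wz, grip
schema error: expected keys dx, dy, dz, wx, wy, wz, grip
schema error: expected keys dx, dy, dz, wx, wy, wz, grip
```

```bash
python3 -m pendant '[{"dx":0.04,"dy":-0.02,"dz":-0.004,"wx":0,"wy":0,"wz":0,"grip":0},{"dx":0.04,"dy":-0.02,"dz":-0.004,"wx":0,"wy":0,"wz":0,"grip":0},{"dx":0.04,"dy":-0.02,"dz":-0.004,"wx":0,"wy":0,"wz":0,"grip":0},{"dx":0.04,"dy":-0.02,"dz":-0.004,"wx":0,"wy":0,"wz":0,"grip":0},{"dx":0.04,"dy":-0.02,"dz":-0.004,"wx":0,"wy":0,"wz":0,"grip":0},{"dx":0.04,"dy":-0.02,"dz":-0.004,"wx":0,"wy":0,"wz":0,"grip":0},{"dx":0.04,"dy":-0.02,"dz":-0.004,"wx":0,"wy":0,"wz":0,"grip":0},{"dx":0.04,"dy":-0.02,"dz":-0.004,"wx":0,"wy":0,"wz":0,"grip":0},{"dx":0.04,"dy":-0.02,"dz":-0.004,"wx":0,"wy":0,"wz":0,"grip":0},{"dx":0.04,"dy":-0.02,"dz":-0.004,"wx":0,"wy":0,"wz":0,"grip":0}]'
python3 -m pendant '[{"dx":0.04,"dy":-0.02,"dz":0,"wx":0,"wy":0,"wz":0,"grip":0},{"dx":0.04,"dy":-0.02,"dz":0,"wx":0,"wy":0,"wz":0,"grip":0},{"dx":0.04,"dy":-0.02,"dz":0,"wx":0,"wy":0,"wz":0,"grip":0},{"dx":0,"dy":0,"dz":0,"wx":0,"wy":0,"wz":-0.14,"grip":0},{"dx":0,"dy":0,"dz":0,"wx":0,"wy":0,"wz":-0.14,"grip":0},{"dx":0,"dy":0,"dz":0,"wx":0,"wy":0,"wz":-0.14,"grip":0},{"dx":0,"dy":0,"dz":0,"wx":0,"wy":0,"wz":-0.14,"grip":0},{"dx":0,"dy":0,"dz":0,"wx":0,"wy":0,"wz":-0.14,"grip":0},{"dx":0,"dy":0,"dz":0,"wx":0,"wy":0,"wz":-0.14,"grip":0},{"dx":0,"dy":0,"dz":0,"wx":0,"wy":0,"wz":-0.14,"grip":0}]'
python3 -m pendant '[{"dx":0,"dy":0,"dz":0,"wx":0,"wy":0,"wz":-0.14,"grip":0},{"dx":0,"dy":0,"dz":0,"wx":0,"wy":0,"wz":-0.14,"grip":0},{"dx":0,"dy":0,"dz":0,"wx":0,"wy":0,"wz":-0.14,"grip":0},{"dx":0,"dy":0,"dz":0,"wx":0,"wy":0,"wz":-0.14,"grip":0},{"dx":0,"dy":0,"dz":0,"wx":0,"wy":0,"wz":-0.14,"grip":0},{"dx":0,"dy":0,"dz":0,"wx":0,"wy":0,"wz":0,"grip":0.3}]'
python3 -m pendant '[{"dx":0,"dy":0,"dz":0,"wx":0,"wy":0,"wz":0,"grip":0.3}]'
python3 -m pendant '[{"dx":0,"dy":0,"dz":0,"wx":0,"wy":0,"wz":0,"grip":0.3}]'
python3 - <<'E'
from h import *
s=ctrl.observe(); print({k:np.round(s[k],3).tolist() for k in ['time','qpos','eef_pos','ee_rot','force','finger_gap']})
E
```

```text
time: 1.15
eef_pos: [503.9, -362.9, 258.7]
ee_rot: [[0.97, 0.241, -0.0], [0.241, -0.97, 0.0], [-0.0, -0.0, -1.0]]
force: [-0.1, -0.7, 0.6]
finger_gap: 92.8
time: 2.15
eef_pos: [604.7, -277.2, 258.3]
ee_rot: [[0.335, 0.942, -0.0], [0.942, -0.335, 0.0], [0.0, -0.0, -1.0]]
force: [-1.0, -0.4, 0.0]
finger_gap: 92.8
time: 2.75
eef_pos: [604.7, -277.2, 258.4]
ee_rot: [[-0.348, 0.937, -0.0], [0.937, 0.348, 0.0], [0.0, -0.0, -1.0]]
force: [-0.5, 0.5, -0.0]
finger_gap: 88.9
time: 2.85
eef_pos: [604.7, -277.2, 258.5]
ee_rot: [[-0.342, 0.94, -0.0], [0.94, 0.342, 0.0], [0.0, -0.0, -1.0]]
force: [-0.0, -0.1, 0.4]
finger_gap: 81.7
time: 2.95
eef_pos: [604.8, -277.2, 258.5]
ee_rot: [[-0.342, 0.94, -0.0], [0.94, 0.342, 0.0], [0.0, -0.0, -1.0]]
force: [0.8, 0.1, 0.1]
finger_gap: 73.3
{'time': 2.95, 'qpos': [-0.468, 0.087, 1.408, 0.0, 1.646, -0.818], 'eef_pos': [604.756, -277.214, 258.541], 'ee_rot': [[-0.342, 0.94, -0.0], [0.94, 0.342, 0.0], [0.0, -0.0, -1.0]], 'force': [0.785, 0.076, 0.081], 'finger_gap': 73.294}
```

```bash

python3 -m pendant '[{"dx":0,"dy":0,"dz":0,"wx":0,"wy":0,"wz":0,"grip":0.3},{"dx":0,"dy":0,"dz":0,"wx":0,"wy":0,"wz":0,"grip":0.3}]'
python3 - <<'E'
from h import *
c=ctrl.calibration('wrist');im=ctrl.read_camera('wrist'); save('w1',im)
json.dump({k:np.array(v).tolist() for k,v in c.items()},open('w1.json','w'))
print(proj([[606.5,-277.5,52]],c)) 
E
```

```text
time: 3.15
eef_pos: [604.8, -277.2, 258.6]
ee_rot: [[-0.345, 0.939, -0.0], [0.939, 0.345, 0.0], [0.0, -0.0, -1.0]]
force: [-1.2, -0.4, 0.0]
finger_gap: 65.6
[[324.63775748 203.91644778]]
```

View pics/w1.png

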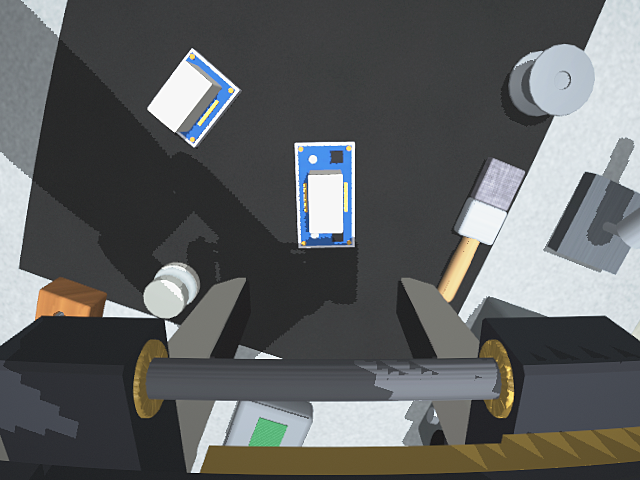

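```bash
python3 - <<'E'
from h import *
c=json.load(open('w1.json'))
im=cv2.imread('pics/w1.png').astype(int)
b,g,r=im[...,0],im[...,1],im[...,2]
m=np.zeros(b.shape,np.uint8); m[100:275,270:380]=(g[100:275,270:380]>215)
cs,_=cv2.findContours(m,cv2.RETR_EXTERNAL,cv2.CHAIN_APPROX_NONE)
m2=np.zeros(b.shape,np.uint8); m2[100:275,270:380]=(b[100:275,270:380]>75)
cs2,_=cv2.findContours(m2,cv2.RETR_EXTERNAL,cv2.CHAIN_APPROX_NONE)
k=max(cs2,key=cv2.contourArea);
mb=np.zeros_like(m);mb[165:240,303:348]=m[165:240,303:348]; mb=cv2.morphologyEx(mb,cv2.MORPH_OPEN,np.ones((9,9)))
kb=max(cv2.findContours(mb,cv2.RETR_EXTERNAL,cv2.CHAIN_APPROX_NONE)[0],key=cv2.contourArea)
for n,q,z in (('plate',k,12),('block',kb,52)):
    R=cv2.minAreaRect(q); W=cast(cv2.boxPoints(R),z,c); e=[np.linalg.norm(W[i]-W[i-1]) for i in range(4)]
    i=int(np.argmax(e)); d=W[i]-W[i-1]
    print(n,R,W.mean(0).round(1),np.round(e,1),'yaw',np.arctan2(d[1],d[0]).round(3))
s=ctrl.observe();print(s['eef_pos'],s['finger_gap'],np.arctan2(s['ee_rot'][1][0],s['ee_rot'][0][0]))
E
```

```text
plate ((325.0321350097656, 194.47755432128906), (106.23577117919922, 60.24663543701172), 88.75463104248047) [ 607.1 -277.4   12. ] [110.9  60.  110.9  64.2] yaw 1.926
block ((325.0, 203.5), (57.0, 34.0), 90.0) [ 606.9 -277.5   52. ] [54.2 31.2 54.2 32.4] yaw -1.207
[ 604.79237585 -277.2083868   258.63778453] 65.23212716124313 1.9228778183687816
```

```bash

python3 -m pendant '[{"dx":-0.001,"dy":0.002,"dz":0.04,"wx":0,"wy":0,"wz":-0.008,"grip":0.3},{"dx":0,"dy":0,"dz":0.04,"wx":0,"wy":0,"wz":0,"grip":0.3},{"dx":0,"dy":0,"dz":0.04,"wx":0,"wy":0,"wz":0,"grip":0.3},{"dx":0,"dy":0,"dz":0.04,"wx":0,"wy":0,"wz":0,"grip":0.3},{"dx":0,"dy":0,"dz":0.03,"wx":0,"wy":0,"wz":0,"grip":0.3},{"dx":0,"dy":0,"dz":0.02,"wx":0,"wy":0,"wz":0,"grip":0.4},{"dx":0,"dy":0,"dz":0.01,"wx":0,"wy":0,"wz":0,"grip":0.4},{"dx":0,"dy":0,"dz":0,"wx":0,"wy":0,"wz":0,"grip":0.4},{"dx":0,"dy":0,"dz":0,"wx":0,"wy":0,"wz":0,"grip":0.4}]'
python3 - <<'E'
from h import *
c=ctrl.calibration('wrist');im=ctrl.read_camera('wrist'); save('w2',im)
E
```

```text
time: 4.1
eef_pos: [607.5, -277.7, 39.8]
ee_rot: [[-0.353, 0.936, 0.001], [0.936, 0.353, -0.001], [-0.001, 0.001, -1.0]]
force: [-0.3, 1.1, 0.4]
finger_gap: 55.9
```

View pics/w2.png

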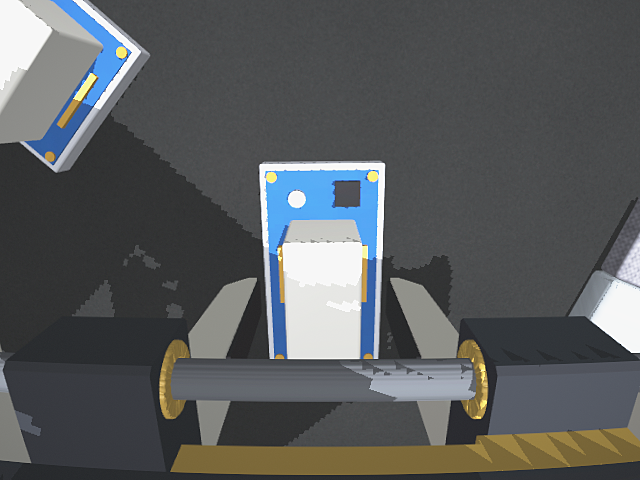

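```bash

python3 -m pendant '[{"dx":0,"dy":0,"dz":0.01,"wx":0,"wy":0,"wz":0,"grip":0.4},{"dx":0,"dy":0,"dz":0.008,"wx":0,"wy":0,"wz":0,"grip":0.5},{"dx":0,"dy":0,"dz":0,"wx":0,"wy":0,"wz":0,"grip":0.55},{"dx":0,"dy":0,"dz":0,"wx":0,"wy":0,"wz":0,"grip":0.58},{"dx":0,"dy":0,"dz":0,"wx":0,"wy":0,"wz":0,"grip":0.6},{"dx":0,"dy":0,"dz":0,"wx":0,"wy":0,"wz":0,"grip":0.61},{"dx":0,"dy":0,"dz":0,"wx":0,"wy":0,"wz":0,"grip":0.61}]'
python3 -m pendant '[{"dx":0,"dy":0,"dz":0,"wx":0,"wy":0,"wz":0,"grip":0.61},{"dx":0,"dy":0,"dz":0,"wx":0,"wy":0,"wz":0,"grip":0.62}]'
python3 -m pendant '[{"dx":0,"dy":0,"dz":0,"wx":0,"wy":0,"wz":0,"grip":0.62},{"dx":0,"dy":0,"dz":0,"wx":0,"wy":0,"wz":0,"grip":0.63},{"dx":0,"dy":0,"dz":0,"wx":0,"wy":0,"wz":0,"grip":0.63}]'
python3 -m pendant '[{"dx":0,"dy":0,"dz":0,"wx":0,"wy":0,"wz":0,"grip":0.64},{"dx":0,"dy":0,"dz":0,"wx":0,"wy":0,"wz":0,"grip":0.64}]'
```

```text
time: 4.85
eef_pos: [607.1, -277.5, 20.9]
ee_rot: [[-0.353, 0.936, 0.0], [0.936, 0.353, -0.0], [-0.0, 0.0, -1.0]]
force: [0.3, 0.3, 0.1]
finger_gap: 36.4
time: 5.05
eef_pos: [607.1, -277.5, 20.7]
ee_rot: [[-0.353, 0.936, 0.0], [0.936, 0.353, -0.0], [-0.0, 0.0, -1.0]]
force: [-0.3, 0.2, 0.2]
finger_gap: 35.7
time: 5.35
eef_pos: [607.0, -277.5, 20.6]
ee_rot: [[-0.353, 0.936, -0.0], [0.936, 0.353, 0.0], [0.0, -0.0, -1.0]]
force: [0.2, -0.6, -0.1]
finger_gap: 34.9
time: 5.55
eef_pos: [607.0, -277.5, 20.6]
ee_rot: [[-0.353, 0.936, -0.0], [0.936, 0.353, 0.0], [0.0, 0.0, -1.0]]
force: [-0.6, -0.6, -0.5]
finger_gap: 33.7
```

```bash

python3 -m pendant '[{"dx":0,"dy":0,"dz":0,"wx":0,"wy":0,"wz":0,"grip":0.65},{"dx":0,"dy":0,"dz":0,"wx":0,"wy":0,"wz":0,"grip":0.65},{"dx":0,"dy":0,"dz":0,"wx":0,"wy":0,"wz":0,"grip":0.65}]' | tail -2
python3 -m pendant '[{"dx":0,"dy":0,"dz":0,"wx":0,"wy":0,"wz":0,"grip":0.655},{"dx":0,"dy":0,"dz":0,"wx":0,"wy":0,"wz":0,"grip":0.655}]' | tail -2
python3 -m pendant '[{"dx":0,"dy":0,"dz":0,"wx":0,"wy":0,"wz":0,"grip":0.66},{"dx":0,"dy":0,"dz":0,"wx":0,"wy":0,"wz":0,"grip":0.66}]' | tail -2
python3 -m pendant '[{"dx":0,"dy":0,"dz":0,"wx":0,"wy":0,"wz":0,"grip":0.66}]' | tail -2

```

```text
force: [-0.3, -0.4, -0.0]
finger_gap: 32.7
force: [1.3, -0.2, -0.6]
finger_gap: 32.0
force: [0.7, 0.1, -0.1]
finger_gap: 32.0
force: [0.4, 0.1, -0.1]
finger_gap: 31.6
```

```bash

python3 -m pendant '[{"dx":0,"dy":0,"dz":-0.002,"wx":0,"wy":0,"wz":0,"grip":0.66},{"dx":0,"dy":0,"dz":-0.002,"wx":0,"wy":0,"wz":0,"grip":0.66},{"dx":0,"dy":0,"dz":-0.002,"wx":0,"wy":0,"wz":0,"grip":0.66},{"dx":0,"dy":0,"dz":0,"wx":0,"wy":0,"wz":0,"grip":0.66},{"dx":0,"dy":0,"dz":0,"wx":0,"wy":0,"wz":0,"grip":0.66}]' 
python3 -m pendant '[{"dx":0,"dy":0,"dz":0,"wx":0,"wy":0,"wz":0,"grip":0.66}]' | tail -2
python3 -m pendant '[{"dx":0,"dy":0,"dz":0,"wx":0,"wy":0,"wz":0,"grip":0.66}]' | tail -2

```

```text
time: 6.85
eef_pos: [607.0, -277.5, 26.7]
ee_rot: [[-0.353, 0.936, 0.0], [0.936, 0.353, -0.0], [-0.0, 0.0, -1.0]]
force: [-0.3, 0.0, -2.6]
finger_gap: 32.2
force: [1.0, 0.9, -2.3]
finger_gap: 32.3
force: [0.4, -0.1, -2.6]
finger_gap: 31.8
```

```bash
cat >> h.py <<'E'
def modmeas(im):
    im=im.astype(int); r,g,b=im[...,0],im[...,1],im[...,2]
    m=((b>r+60)&(b>100)).astype(np.uint8)
    m[:150]=0; m[:,:255]=0; m[:,390:]=0
    ys,xs=np.nonzero(m); return xs.mean().round(2),ys.mean().round(2),ys.min(),xs.min(),xs.max(),len(xs)
E
python3 - <<'E'
from h import *
im=ctrl.read_camera('wrist'); save('w3',im); print(modmeas(im))
save('s3',ctrl.read_camera('side'))
E
python3 -m pendant '[{"dx":0,"dy":0,"dz":-0.003,"wx":0,"wy":0,"wz":0,"grip":0.66},{"dx":0,"dy":0,"dz":-0.003,"wx":0,"wy":0.04,"wz":0,"grip":0.66},{"dx":0,"dy":0,"dz":-0.003,"wx":0,"wy":0.04,"wz":0,"grip":0.66},{"dx":0,"dy":0,"dz":0,"wx":0,"wy":0,"wz":0,"grip":0.66},{"dx":0,"dy":0,"dz":0,"wx":0,"wy":0,"wz":0,"grip":0.66}]' 
python3 - <<'E'
from h import *
im=ctrl.read_camera('wrist'); save('w4',im); print(modmeas(im))
E
```

```text
(np.float64(320.65), np.float64(214.5), np.int64(176), np.int64(260), np.int64(385), 6935)
time: 7.65
eef_pos: [607.1, -277.8, 35.6]
ee_rot: [[-0.352, 0.936, -0.028], [0.933, 0.353, 0.074], [0.079, -0.0, -0.997]]
force: [0.3, -0.2, -2.1]
finger_gap: 32.1
(np.float64(320.54), np.float64(214.33), np.int64(176), np.int64(260), np.int64(385), 6925)
```

View pics/w4.png

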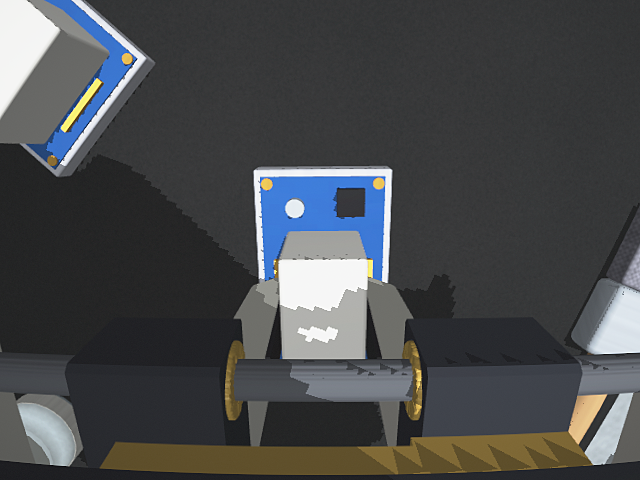

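```bash
cat >> h.py <<'E'
from scipy.spatial.transform import Rotation as Ro
BO=np.array([580.45,112.98,83.18]); BYAW=1.812
def tgt(b,yaw=None,BO=BO):
    R=bedR(BYAW if yaw is None else yaw); 
    return BO+R@np.array(b,float), R@np.diag([1,-1,-1.])
def delta(p,R):
    s=ctrl.observe(); R0=np.array(s['ee_rot']); p0=np.array(s['eef_pos'])
    print('pos',p0.round(1),'tgt',p.round(1),'shift tool mm',(R0.T@(p-p0)).round(1),'rotvec',Ro.from_matrix(R0.T@R).as_rotvec().round(3),'after-rot shift',(R.T@(p-p0)).round(1))
E
python3 -m pendant '[{"dx":0,"dy":0,"dz":-0.01,"wx":0,"wy":-0.03,"wz":0,"grip":0.66},{"dx":0,"dy":0,"dz":-0.02,"wx":0,"wy":-0.05,"wz":0,"grip":0.66},{"dx":0,"dy":0,"dz":-0.03,"wx":0,"wy":0,"wz":0,"grip":0.66},{"dx":0,"dy":0,"dz":-0.03,"wx":0,"wy":0,"wz":0,"grip":0.66},{"dx":0,"dy":0,"dz":-0.03,"wx":0,"wy":0,"wz":0,"grip":0.66},{"dx":0,"dy":0,"dz":-0.03,"wx":0,"wy":0,"wz":0,"grip":0.66},{"dx":0,"dy":0,"dz":-0.03,"wx":0,"wy":0,"wz":0,"grip":0.66},{"dx":0,"dy":0,"dz":-0.02,"wx":0,"wy":0,"wz":0,"grip":0.66},{"dx":0,"dy":0,"dz":-0.01,"wx":0,"wy":0,"wz":0,"grip":0.66},{"dx":0,"dy":0,"dz":0,"wx":0,"wy":0,"wz":0,"grip":0.66}]' 
python3 - <<'E'
from h import *
im=ctrl.read_camera('wrist'); save('w5',im); print(modmeas(im))
delta(*tgt([-88,0,20.6+60]))
E
```

```text
time: 8.7
eef_pos: [607.9, -279.1, 247.2]
ee_rot: [[-0.353, 0.935, 0.002], [0.935, 0.353, -0.002], [-0.003, 0.001, -1.0]]
force: [0.2, -0.9, -1.7]
finger_gap: 32.0
(np.float64(320.43), np.float64(214.35), np.int64(176), np.int64(260), np.int64(385), 6942)
pos [ 607.7 -279.   245.6] tgt [595.8  50.5 183.7] shift tool mm [312.5 105.3  61.6] rotvec [ 0.016 -0.259  0.119] after-rot shift [327.9  67.2 -23.2]
```

```bash

python3 -m pendant '[{"dx":0.015,"dy":0.005,"dz":0,"wx":0,"wy":0,"wz":0,"grip":0.66},{"dx":0.03,"dy":0.01,"dz":0,"wx":0,"wy":0,"wz":0,"grip":0.66},{"dx":0.04,"dy":0.013,"dz":0,"wx":0,"wy":0,"wz":0,"grip":0.66},{"dx":0.04,"dy":0.014,"dz":0,"wx":0,"wy":0,"wz":0,"grip":0.66},{"dx":0.04,"dy":0.014,"dz":0,"wx":0,"wy":0,"wz":0,"grip":0.66},{"dx":0.04,"dy":0.014,"dz":0,"wx":0,"wy":0,"wz":0,"grip":0.66},{"dx":0.04,"dy":0.014,"dz":0,"wx":0,"wy":0,"wz":0,"grip":0.66},{"dx":0.03,"dy":0.01,"dz":0,"wx":0,"wy":0,"wz":0,"grip":0.66},{"dx":0.015,"dy":0.005,"dz":0,"wx":0,"wy":0,"wz":0,"grip":0.66},{"dx":0,"dy":0,"dz":0,"wx":0,"wy":0,"wz":0,"grip":0.66}]' 
python3 -m pendant '[{"dx":0,"dy":0,"dz":0,"wx":0,"wy":0,"wz":0.04,"grip":0.66},{"dx":0,"dy":0,"dz":0,"wx":0,"wy":0,"wz":0.08,"grip":0.66},{"dx":0,"dy":0,"dz":0,"wx":0,"wy":-0.04,"wz":0,"grip":0.66},{"dx":0,"dy":0,"dz":0,"wx":0,"wy":-0.06,"wz":0,"grip":0.66},{"dx":0,"dy":0,"dz":0,"wx":0,"wy":-0.06,"wz":0,"grip":0.66},{"dx":0,"dy":0,"dz":0,"wx":0,"wy":-0.06,"wz":0,"grip":0.66},{"dx":0,"dy":0,"dz":0,"wx":0,"wy":-0.04,"wz":0,"grip":0.66},{"dx":0,"dy":0,"dz":0,"wx":0,"wy":0,"wz":0,"grip":0.66},{"dx":0,"dy":0,"dz":0,"wx":0,"wy":0,"wz":0,"grip":0.66}]' 
python3 - <<'E'
from h import *
c=ctrl.calibration('wrist');im=ctrl.read_camera('wrist'); save('w6',im); print(modmeas(im))
json.dump({k:np.array(v).tolist() for k,v in c.items()},open('w6.json','w'))
delta(*tgt([-88,0,20.6+60]))
R=bedR(BYAW)
for b in [[48,-54,72],[48,54,72],[125,-54,72],[125,54,72],[-40,-35,12],[-40,35,12],[48,-35,12],[48,35,12]]: print(b,proj(BO+R@np.array(b),c).round(1))
save('t6',ctrl.read_camera('top'))
E
```

```text
time: 9.75
eef_pos: [597.3, 29.0, 244.6]
ee_rot: [[-0.355, 0.935, -0.001], [0.935, 0.355, 0.0], [0.0, -0.001, -1.0]]
force: [0.1, 0.1, -3.0]
finger_gap: 31.8
time: 10.65
eef_pos: [597.8, 26.5, 245.2]
ee_rot: [[-0.231, 0.971, 0.06], [0.939, 0.238, -0.249], [-0.256, -0.001, -0.967]]
force: [0.5, -0.0, -1.8]
finger_gap: 31.9
(np.float64(320.75), np.float64(214.55), np.int64(176), np.int64(260), np.int64(385), 6766)
pos [597.9  26.4 245.3] tgt [595.8  50.5 183.7] shift tool mm [38.9  3.8 53.5] rotvec [-0.001 -0.001 -0.001] after-rot shift [39.   3.8 53.4]
[48, -54, 72] [[437.5 -79.6]]
[48, 54, 72] [[222.8 -79.9]]
[125, -54, 72] [[ 438.7 -232.2]]
[125, 54, 72] [[ 221.4 -233. ]]
[-40, -35, 12] [[379.9 102.8]]
[-40, 35, 12] [[277.1 102.8]]
[48, -35, 12] [[383.4 -37.7]]
[48, 35, 12] [[274.1 -37.7]]
```

View pics/w6.png

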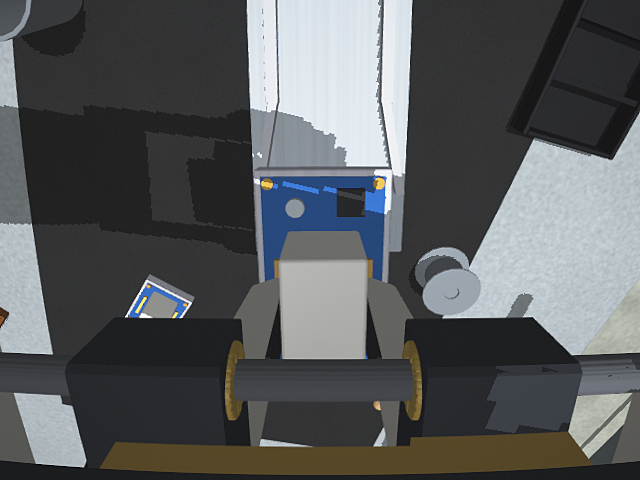

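```bash

python3 -m pendant '[{"dx":0.013,"dy":0.002,"dz":0.015,"wx":0,"wy":0,"wz":0,"grip":0.66},{"dx":0.013,"dy":0.002,"dz":0.015,"wx":0,"wy":0,"wz":0,"grip":0.66},{"dx":0.013,"dy":0,"dz":0.023,"wx":0,"wy":0,"wz":0,"grip":0.66},{"dx":0,"dy":0,"dz":0.02,"wx":0,"wy":0,"wz":0,"grip":0.66},{"dx":0,"dy":0,"dz":0.02,"wx":0,"wy":0,"wz":0,"grip":0.66},{"dx":0,"dy":0,"dz":0,"wx":0,"wy":0,"wz":0,"grip":0.66},{"dx":0,"dy":0,"dz":0,"wx":0,"wy":0,"wz":0,"grip":0.66},{"dx":0,"dy":0,"dz":0,"wx":0,"wy":0,"wz":0,"grip":0.66}]' 
python3 - <<'E'
from h import *
c=ctrl.calibration('wrist');im=ctrl.read_camera('wrist'); save('w7',im); print(modmeas(im))
delta(*tgt([-88,0,20.6]))
R=bedR(BYAW)
for b in [[-40,-35,12],[-40,35,12],[30,-35,12],[30,35,12],[-40,-35,0],[-40,35,0],[-30,-56,0],[-30,56,0]]: print(b,proj(BO+R@np.array(b),c).round(1))
save('s7',ctrl.read_camera('side'))
E
```

```text
time: 11.55
eef_pos: [598.7, 41.8, 146.4]
ee_rot: [[-0.231, 0.971, 0.062], [0.938, 0.239, -0.249], [-0.257, 0.001, -0.966]]
force: [0.3, -0.1, -1.8]
finger_gap: 31.7
(np.float64(320.83), np.float64(214.55), np.int64(176), np.int64(260), np.int64(385), 6800)
pos [598.8  41.7 146.6] tgt [599.5  35.5 125.7] shift tool mm [-0.6 -0.8 21.8] rotvec [ 0.001  0.    -0.   ] after-rot shift [-0.6 -0.8 21.8]
[-40, -35, 12] [[393.1 179.3]]
[-40, 35, 12] [[248.9 179.4]]
[30, -35, 12] [[398.9  24.2]]
[30, 35, 12] [[242.6  24.3]]
[-40, -35, 0] [[389.2 176. ]]
[-40, 35, 0] [[253.  176.1]]
[-30, -56, 0] [[431.  156.6]]
[-30, 56, 0] [[211.2 156.7]]
```

View pics/w7.png

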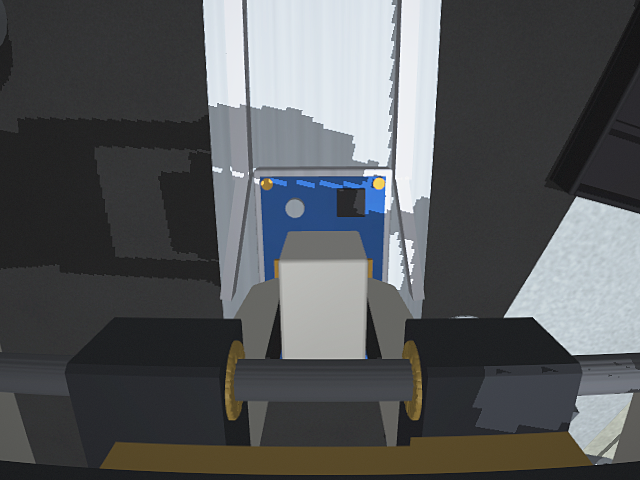

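View pics/s7.png

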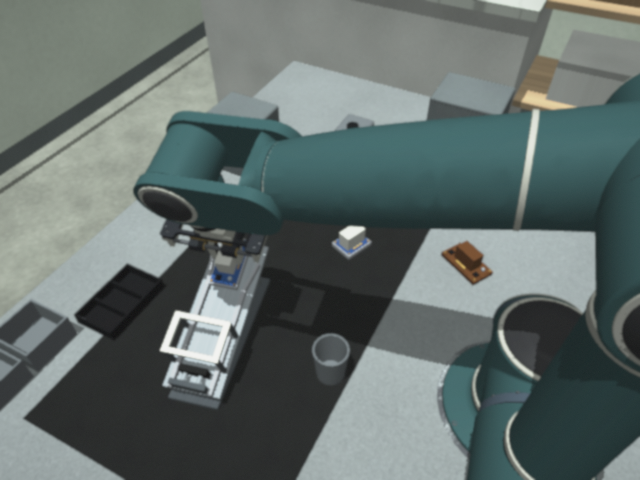

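```bash

python3 -m pendant '[{"dx":0,"dy":-0.001,"dz":0.01,"wx":0,"wy":0,"wz":0,"grip":0.66},{"dx":0,"dy":0,"dz":0.006,"wx":0,"wy":0,"wz":0,"grip":0.66},{"dx":0,"dy":0,"dz":0.002,"wx":0,"wy":0,"wz":0,"grip":0.66},{"dx":0,"dy":0,"dz":0,"wx":0,"wy":0,"wz":0,"grip":0.66},{"dx":0,"dy":0,"dz":0,"wx":0,"wy":0,"wz":0,"grip":0.66}]' | tail -2
for i in 1 2 3; do python3 -m pendant '[{"dx":0,"dy":0,"dz":0,"wx":0,"wy":0,"wz":0,"grip":0.66}]' | tail -2; done
python3 - <<'E'
from h import *
delta(*tgt([-88,0,20.6]))
E
```

```text
force: [-0.9, -0.8, -2.2]
finger_gap: 32.1
force: [0.0, 0.5, -2.6]
finger_gap: 31.8
force: [-0.1, -0.0, -2.2]
finger_gap: 31.8
force: [-0.8, 0.3, -2.4]
finger_gap: 32.0
pos [598.6  36.6 128.3] tgt [599.5  35.5 125.7] shift tool mm [-0.6  0.6  2.8] rotvec [-0. -0. -0.] after-rot shift [-0.6  0.6  2.8]
```

```bash

python3 -m pendant '[{"dx":0,"dy":0,"dz":0.001,"wx":0,"wy":0,"wz":0,"grip":0.66},{"dx":0,"dy":0,"dz":0,"wx":0,"wy":0,"wz":0,"grip":0.66}]' | tail -2
python3 -m pendant '[{"dx":0,"dy":0,"dz":0.001,"wx":0,"wy":0,"wz":0,"grip":0.66},{"dx":0,"dy":0,"dz":0,"wx":0,"wy":0,"wz":0,"grip":0.66}]' | tail -2
python3 -m pendant '[{"dx":0,"dy":0,"dz":0.0005,"wx":0,"wy":0,"wz":0,"grip":0.66},{"dx":0,"dy":0,"dz":0,"wx":0,"wy":0,"wz":0,"grip":0.66}]' | tail -2

```

```text
force: [-0.2, 0.5, 0.5]
finger_gap: 32.0
force: [-3.9, 2.1, 7.0]
finger_gap: 31.8
force: [-5.8, 2.1, 9.3]
finger_gap: 31.9
```

```bash

python3 -m pendant '[{"dx":0,"dy":0,"dz":-0.001,"wx":0,"wy":0,"wz":0,"grip":0.66},{"dx":0,"dy":0,"dz":-0.0005,"wx":0,"wy":0,"wz":0,"grip":0.66},{"dx":0,"dy":0,"dz":0,"wx":0,"wy":0,"wz":0,"grip":0.66}]' 
python3 - <<'E'
from h import *
c=ctrl.calibration('wrist');im=ctrl.read_camera('wrist'); save('w8',im); print(modmeas(im))
E
```

```text
time: 13.35
eef_pos: [598.6, 36.4, 127.1]
ee_rot: [[-0.231, 0.971, 0.061], [0.938, 0.239, -0.25], [-0.257, -0.0, -0.966]]
force: [0.6, -0.1, -3.2]
finger_gap: 31.9
(np.float64(321.09), np.float64(214.27), np.int64(176), np.int64(260), np.int64(386), 6831)
```

View pics/w8.png

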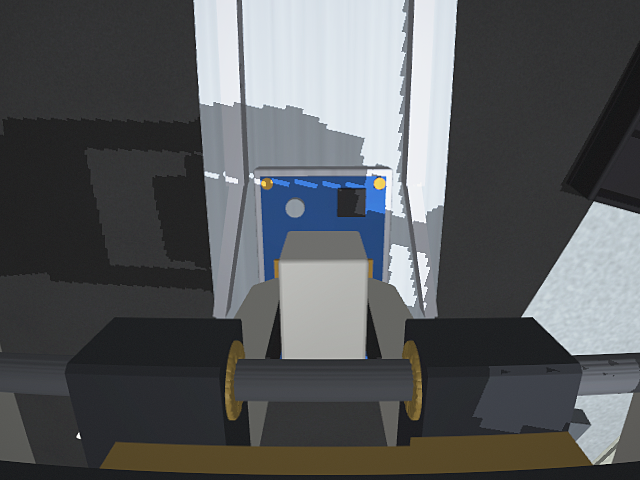

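```bash

python3 -m pendant '[{"dx":0,"dy":0,"dz":0.0007,"wx":0,"wy":0,"wz":0,"grip":0.66},{"dx":0,"dy":0,"dz":0,"wx":0,"wy":0,"wz":0,"grip":0.66}]' | tail -2
python3 -m pendant '[{"dx":0,"dy":0,"dz":0,"wx":0,"wy":0,"wz":0,"grip":0.655},{"dx":0,"dy":0,"dz":0,"wx":0,"wy":0,"wz":0,"grip":0.65},{"dx":0,"dy":0,"dz":0,"wx":0,"wy":0,"wz":0,"grip":0.64},{"dx":0,"dy":0,"dz":0,"wx":0,"wy":0,"wz":0,"grip":0.6},{"dx":0,"dy":0,"dz":0,"wx":0,"wy":0,"wz":0,"grip":0.5},{"dx":0,"dy":0,"dz":0,"wx":0,"wy":0,"wz":0,"grip":0.5},{"dx":0,"dy":0,"dz":0,"wx":0,"wy":0,"wz":0,"grip":0.5},{"dx":0,"dy":0,"dz":0,"wx":0,"wy":0,"wz":0,"grip":0.5}]'
python3 - <<'E'
from h import *
c=ctrl.calibration('wrist');im=ctrl.read_camera('wrist'); save('w9',im); print(modmeas(im))
E
```

```text
force: [-4.7, 3.2, 4.3]
finger_gap: 31.4
time: 14.4
eef_pos: [598.7, 36.2, 126.7]
ee_rot: [[-0.231, 0.971, 0.061], [0.938, 0.239, -0.25], [-0.257, -0.0, -0.966]]
force: [0.7, 0.0, -0.0]
finger_gap: 46.4
(np.float64(321.29), np.float64(231.79), np.int64(176), np.int64(260), np.int64(386), 8031)
```

View pics/w9.png

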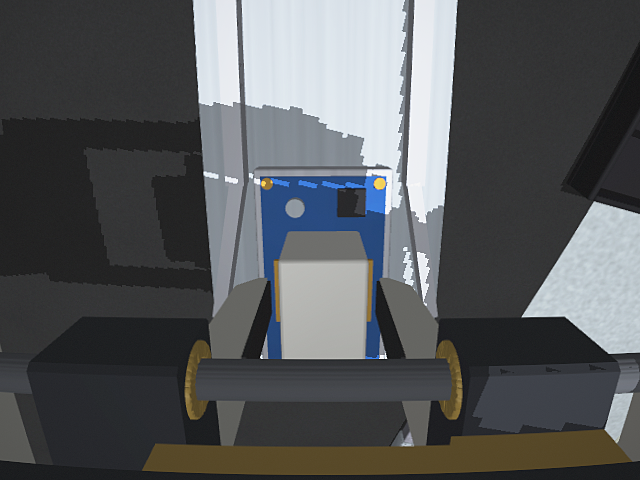

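```bash

python3 -m pendant '[{"dx":0,"dy":0,"dz":-0.01,"wx":0,"wy":0,"wz":0,"grip":0.5},{"dx":0,"dy":0,"dz":-0.02,"wx":0,"wy":0,"wz":0,"grip":0.5},{"dx":0,"dy":0,"dz":-0.03,"wx":0,"wy":0,"wz":0,"grip":0.5},{"dx":0,"dy":0,"dz":-0.03,"wx":0,"wy":0,"wz":0,"grip":0.5},{"dx":0,"dy":0,"dz":0,"wx":0,"wy":0,"wz":0,"grip":0.5},{"dx":-0.02,"dy":0,"dz":0,"wx":0,"wy":0,"wz":0,"grip":1},{"dx":-0.03,"dy":0,"dz":0,"wx":0,"wy":0,"wz":0,"grip":1},{"dx":-0.03,"dy":0,"dz":0,"wx":0,"wy":0,"wz":0,"grip":1},{"dx":0,"dy":0,"dz":0,"wx":0,"wy":0,"wz":0,"grip":1},{"dx":0,"dy":0,"dz":0,"wx":0,"wy":0,"wz":0,"grip":1}]'
python3 - <<'E'
from h import *
R=bedR(BYAW); print('release bed',R.T@(np.array([598.7,36.2,126.7])-BO))
c=ctrl.calibration('wrist');im=ctrl.read_camera('wrist'); save('w10',im)
json.dump({k:np.array(v).tolist() for k,v in c.items()},open('w10.json','w'))
print(R.T@(np.array(ctrl.observe()['eef_pos'])-BO))
for b in [[-143,-30,12],[-143,30,12],[-33,-30,12],[-33,30,12]]: print(b,proj(BO+R@np.array(b),c).round(1))
save('t10',ctrl.read_camera('top'))
E
```

```text
time: 15.45
eef_pos: [611.6, -16.7, 234.2]
ee_rot: [[-0.23, 0.971, 0.061], [0.939, 0.238, -0.249], [-0.257, 0.0, -0.966]]
force: [1.0, 0.2, -0.7]
finger_gap: 11.2
release bed [-87.45246799   0.61887998  21.76933923]
[-167.05502979    0.73988345  111.54211232]
[-143, -30, 12] [[369.2 198.4]]
[-143, 30, 12] [[278.8 198.5]]
[-33, -30, 12] [[373.5  19.5]]
[-33, 30, 12] [[274.1  19.7]]
```

View pics/w10.png

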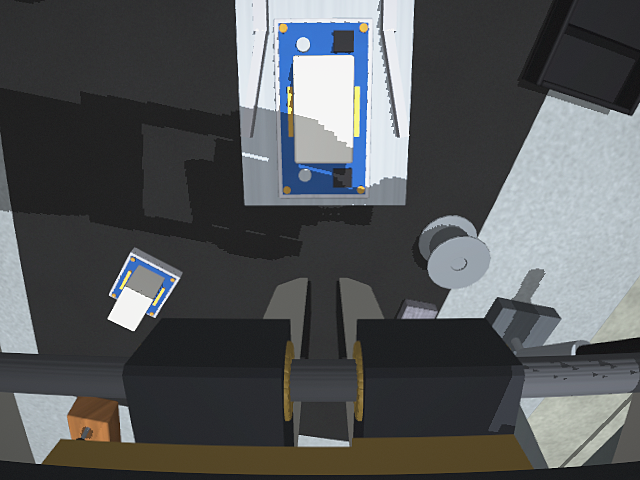

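```bash

python3 -m pendant '[{"dx":-0.005,"dy":0.001,"dz":0.01,"wx":0,"wy":0,"wz":0,"grip":1},{"dx":0,"dy":0,"dz":0.03,"wx":0,"wy":0,"wz":0,"grip":1},{"dx":0,"dy":0,"dz":0.03,"wx":0,"wy":0,"wz":0,"grip":1},{"dx":0,"dy":0,"dz":0.02,"wx":0,"wy":0,"wz":0,"grip":1},{"dx":0,"dy":0,"dz":0.0155,"wx":0,"wy":0,"wz":0,"grip":1},{"dx":0,"dy":0,"dz":0,"wx":0,"wy":0,"wz":0,"grip":1},{"dx":0,"dy":0,"dz":0,"wx":0,"wy":0,"wz":0,"grip":1}]'
python3 - <<'E'
from h import *
R=bedR(BYAW); 
print(R.T@(np.array(ctrl.observe()['eef_pos'])-BO))
c=ctrl.calibration('wrist');im=ctrl.read_camera('wrist'); save('w11',im)
E
```

```text
time: 16.25
eef_pos: [620.4, -47.0, 134.0]
ee_rot: [[-0.231, 0.971, 0.062], [0.938, 0.239, -0.25], [-0.257, 0.0, -0.966]]
force: [0.5, 0.1, -0.1]
finger_gap: 0.6
[-172.45735812   -0.59383103    6.69307785]
```

View pics/w11.png

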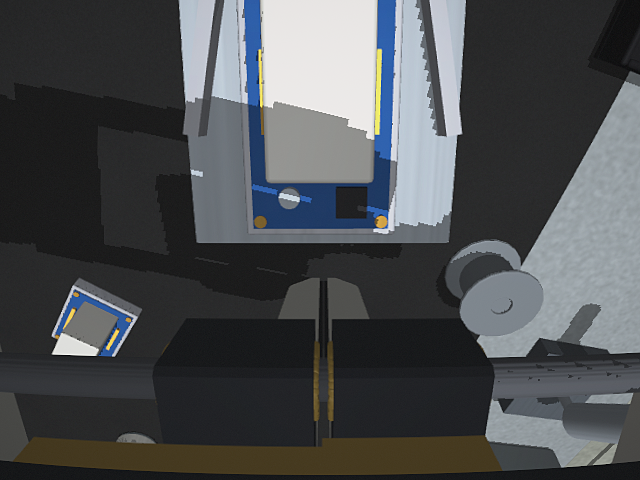

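```bash

python3 -m pendant '[{"dx":0.005,"dy":0,"dz":0.001,"wx":0,"wy":0,"wz":0,"grip":1},{"dx":0.005,"dy":0,"dz":0,"wx":0,"wy":0,"wz":0,"grip":1},{"dx":0.003,"dy":0,"dz":0,"wx":0,"wy":0,"wz":0,"grip":1},{"dx":0.003,"dy":0,"dz":0,"wx":0,"wy":0,"wz":0,"grip":1},{"dx":0.003,"dy":0,"dz":0,"wx":0,"wy":0,"wz":0,"grip":1},{"dx":0.003,"dy":0,"dz":0,"wx":0,"wy":0,"wz":0,"grip":1},{"dx":0.003,"dy":0,"dz":0,"wx":0,"wy":0,"wz":0,"grip":1},{"dx":0.003,"dy":0,"dz":0,"wx":0,"wy":0,"wz":0,"grip":1},{"dx":0.003,"dy":0,"dz":0,"wx":0,"wy":0,"wz":0,"grip":1},{"dx":0.003,"dy":0,"dz":0,"wx":0,"wy":0,"wz":0,"grip":1}]'
python3 -m pendant '[{"dx":0,"dy":0,"dz":0,"wx":0,"wy":0,"wz":0,"grip":1}]' | grep force
python3 - <<'E'
from h import *
R=bedR(BYAW); 
print(R.T@(np.array(ctrl.observe()['eef_pos'])-BO))
c=ctrl.calibration('wrist');im=ctrl.read_camera('wrist'); save('w12',im)
E
```

```text
time: 17.3
eef_pos: [612.4, -15.4, 123.8]
ee_rot: [[-0.231, 0.971, 0.061], [0.938, 0.239, -0.25], [-0.257, 0.0, -0.966]]
force: [-0.1, -1.4, 1.4]
finger_gap: 0.3
force: [0.5, 0.5, -1.0]
[-137.98994277   -0.36338948    5.17198284]
```

View pics/w12.png

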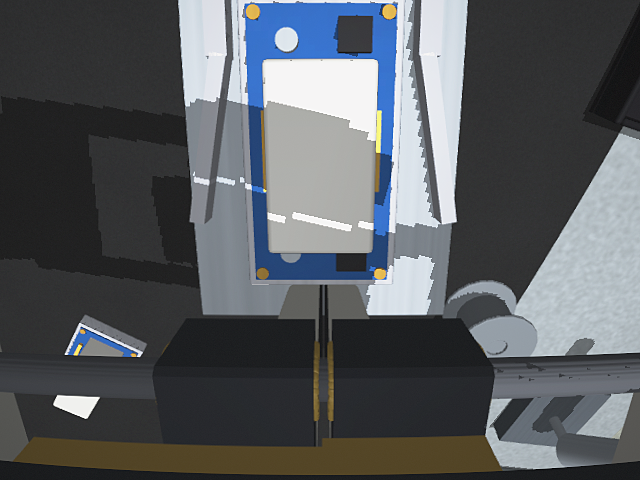

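```bash

for i in 1 2; do python3 -m pendant '[{"dx":0.003,"dy":0,"dz":0,"wx":0,"wy":0,"wz":0,"grip":1},{"dx":0.004,"dy":0,"dz":0,"wx":0,"wy":0,"wz":0,"grip":1},{"dx":0.004,"dy":0,"dz":0,"wx":0,"wy":0,"wz":0,"grip":1},{"dx":0.004,"dy":0,"dz":0,"wx":0,"wy":0,"wz":0,"grip":1},{"dx":0.004,"dy":0,"dz":0,"wx":0,"wy":0,"wz":0,"grip":1},{"dx":0.004,"dy":0,"dz":0,"wx":0,"wy":0,"wz":0,"grip":1},{"dx":0.004,"dy":0,"dz":0,"wx":0,"wy":0,"wz":0,"grip":1},{"dx":0.004,"dy":0,"dz":0,"wx":0,"wy":0,"wz":0,"grip":1},{"dx":0.004,"dy":0,"dz":0,"wx":0,"wy":0,"wz":0,"grip":1},{"dx":0.004,"dy":0,"dz":0,"wx":0,"wy":0,"wz":0,"grip":1}]'; done
python3 - <<'E'
from h import *
R=bedR(BYAW); 
c=ctrl.calibration('wrist');im=ctrl.read_camera('wrist'); save('w13',im)
json.dump({k:np.array(v).tolist() for k,v in c.items()},open('w13.json','w'))
p=np.array(ctrl.observe()['eef_pos']);print(R.T@(p-BO))
E
```

```text
time: 18.45
eef_pos: [603.4, 21.4, 113.7]
ee_rot: [[-0.231, 0.971, 0.061], [0.938, 0.239, -0.25], [-0.257, -0.0, -0.966]]
force: [-0.2, -0.1, -0.3]
finger_gap: 0.3
time: 19.45
eef_pos: [594.4, 58.0, 103.7]
ee_rot: [[-0.231, 0.971, 0.061], [0.938, 0.239, -0.25], [-0.257, 0.0, -0.966]]
force: [0.3, -1.3, 0.3]
finger_gap: 0.8
[-59.624346    -0.36636504   5.17417643]
```

View pics/w13.png

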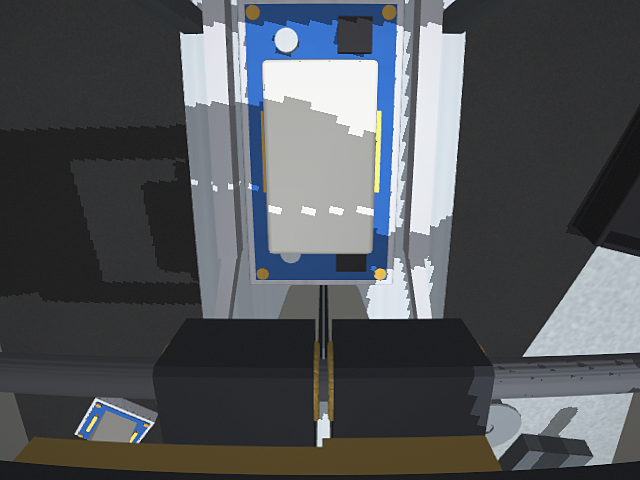

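```bash

python3 -m pendant '[{"dx":0.003,"dy":0,"dz":0,"wx":0,"wy":0,"wz":0,"grip":1},{"dx":0.004,"dy":0,"dz":0,"wx":0,"wy":0,"wz":0,"grip":1},{"dx":0.004,"dy":0,"dz":0,"wx":0,"wy":0,"wz":0,"grip":1},{"dx":0.004,"dy":0,"dz":0,"wx":0,"wy":0,"wz":0,"grip":1},{"dx":0.004,"dy":0,"dz":0,"wx":0,"wy":0,"wz":0,"grip":1},{"dx":0.004,"dy":0,"dz":0,"wx":0,"wy":0,"wz":0,"grip":1},{"dx":0.004,"dy":0,"dz":0,"wx":0,"wy":0,"wz":0,"grip":1},{"dx":0.004,"dy":0,"dz":0,"wx":0,"wy":0,"wz":0,"grip":1},{"dx":0.004,"dy":0,"dz":0,"wx":0,"wy":0,"wz":0,"grip":1},{"dx":0.004,"dy":0,"dz":0,"wx":0,"wy":0,"wz":0,"grip":1}]'
python3 -m pendant '[{"dx":0.003,"dy":0,"dz":0,"wx":0,"wy":0,"wz":0,"grip":1},{"dx":0.003,"dy":0,"dz":0,"wx":0,"wy":0,"wz":0,"grip":1},{"dx":0.003,"dy":0,"dz":0,"wx":0,"wy":0,"wz":0,"grip":1},{"dx":0.003,"dy":0,"dz":0,"wx":0,"wy":0,"wz":0,"grip":1},{"dx":0,"dy":0,"dz":0,"wx":0,"wy":0,"wz":0,"grip":1},{"dx":0,"dy":0,"dz":0,"wx":0,"wy":0,"wz":0,"grip":1}]'
python3 - <<'E'
from h import *
R=bedR(BYAW); 
c=ctrl.calibration('wrist');im=ctrl.read_camera('wrist'); save('w14',im)
json.dump({k:np.array(v).tolist() for k,v in c.items()},open('w14.json','w'))
p=np.array(ctrl.observe()['eef_pos']);print(R.T@(p-BO))
save('s14',ctrl.read_camera('side'));save('t14',ctrl.read_camera('top'))
E
```

```text
time: 20.5
eef_pos: [585.4, 94.6, 93.7]
ee_rot: [[-0.231, 0.971, 0.061], [0.938, 0.239, -0.25], [-0.257, 0.0, -0.966]]
force: [-0.1, -1.0, 0.7]
finger_gap: 0.6
time: 21.1
eef_pos: [582.7, 105.6, 90.6]
ee_rot: [[-0.231, 0.971, 0.061], [0.938, 0.239, -0.25], [-0.257, -0.0, -0.966]]
force: [-0.4, 0.2, 0.4]
finger_gap: 0.8
[-9.44063659 -0.3884205   5.20004937]
```

View pics/w14.png

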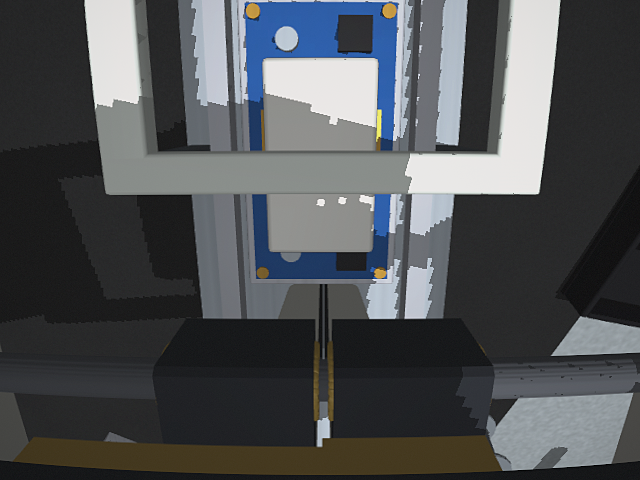

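View pics/s14.png

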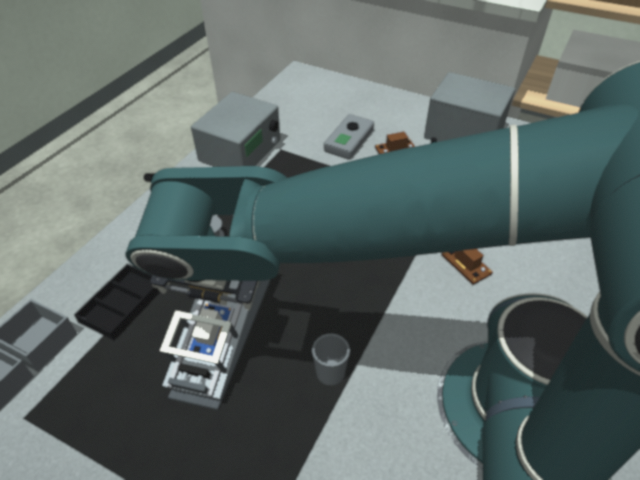

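```bash
cat >> h.py <<'E'
def bedcast(uv,zb,c):
    R=bedR(BYAW); n=cv2.undistortPoints(np.array([[uv]],float),np.array(c['K']),np.array(c['dist_coeffs']))[0,0]
    d=R.T@(np.array(c['attitude'])@np.array([n[0],-n[1],-1.])); o=R.T@(np.array(c['position'])-BO)
    return o+d*(zb-o[2])/d[2]
E
python3 - <<'E'
from h import *
for f in ['w13','w14']:
    c=json.load(open(f+'.json'));
    im=cv2.cvtColor(cv2.imread('pics/%s.png'%f),cv2.COLOR_BGR2GRAY)
    print(f,'rear',bedcast((300,282.5),13,c).round(1),bedcast((300,282.5),1,c).round(1))
    print(im[276:292,345].tolist(), im[276:292,300].tolist())
print('frame',bedcast((250,194),73,c).round(1),bedcast((250,194),65,c).round(1))
t=cv2.imread('pics/t14.png');s=cv2.imread('pics/s14.png')
cv2.imwrite('pics/z14.png',np.vstack([cv2.resize(t[165:255,145:290],(580,290),interpolation=2)[:, :580],cv2.resize(s[290:410,130:290],(580,310),interpolation=2)]))
E
```

```text
w13 rear [-50.8   9.   13. ] [-55.8   9.8   1. ]
[64, 65, 61, 51, 151, 143, 141, 145, 129, 93, 96, 97, 97, 97, 97, 96] [66, 67, 64, 52, 156, 147, 146, 150, 133, 93, 96, 98, 97, 96, 97, 98]
w14 rear [ 0.   9.1 13. ] [-5.   9.8  1. ]
[51, 52, 40, 123, 118, 114, 119, 106, 76, 79, 80, 79, 81, 80, 80, 79] [53, 52, 45, 128, 122, 119, 123, 109, 76, 78, 80, 80, 79, 80, 79, 79]
frame [48.3 17.3 73. ] [46.9 18.7 65. ]
```

View pics/z14.png

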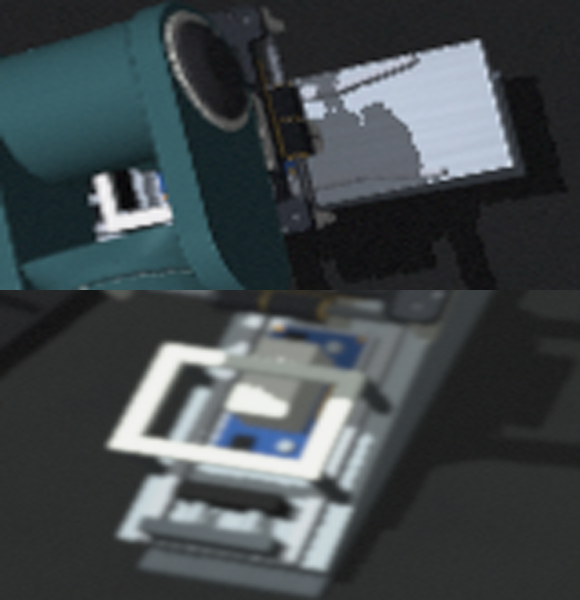

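```bash

python3 -m pendant '[{"dx":0.002,"dy":0,"dz":0,"wx":0,"wy":0,"wz":0,"grip":1},{"dx":0.002,"dy":0,"dz":0,"wx":0,"wy":0,"wz":0,"grip":1},{"dx":0.002,"dy":0,"dz":0,"wx":0,"wy":0,"wz":0,"grip":1},{"dx":0.002,"dy":0,"dz":0,"wx":0,"wy":0,"wz":0,"grip":1},{"dx":0.002,"dy":0,"dz":0,"wx":0,"wy":0,"wz":0,"grip":1},{"dx":0.002,"dy":0,"dz":0,"wx":0,"wy":0,"wz":0,"grip":1},{"dx":0.002,"dy":0,"dz":0,"wx":0,"wy":0,"wz":0,"grip":1},{"dx":0.002,"dy":0,"dz":0,"wx":0,"wy":0,"wz":0,"grip":1},{"dx":0,"dy":0,"dz":0,"wx":0,"wy":0,"wz":0,"grip":1}]' | grep force
python3 -m pendant '[{"dx":0.001,"dy":0,"dz":0,"wx":0,"wy":0,"wz":0,"grip":1},{"dx":0,"dy":0,"dz":0,"wx":0,"wy":0,"wz":0,"grip":1}]' | grep force
python3 -m pendant '[{"dx":0.001,"dy":0,"dz":0,"wx":0,"wy":0,"wz":0,"grip":1},{"dx":0,"dy":0,"dz":0,"wx":0,"wy":0,"wz":0,"grip":1}]' | grep force
python3 -m pendant '[{"dx":0.001,"dy":0,"dz":0,"wx":0,"wy":0,"wz":0,"grip":1},{"dx":0,"dy":0,"dz":0,"wx":0,"wy":0,"wz":0,"grip":1}]' | grep force
python3 -m pendant '[{"dx":0.001,"dy":0,"dz":0,"wx":0,"wy":0,"wz":0,"grip":1},{"dx":0,"dy":0,"dz":0,"wx":0,"wy":0,"wz":0,"grip":1}]'
python3 - <<'E'
from h import *
R=bedR(BYAW); s=ctrl.observe()
print(R.T@(np.array(s['eef_pos'])-BO), R.T@np.array(s['force']))
E
```

```text
force: [0.2, 0.0, 0.1]
force: [0.3, -0.1, -0.4]
force: [0.3, 0.2, 0.6]
force: [-0.1, -0.2, 0.4]
time: 22.95
eef_pos: [578.1, 124.4, 85.5]
ee_rot: [[-0.231, 0.971, 0.061], [0.938, 0.239, -0.25], [-0.257, 0.0, -0.966]]
force: [0.2, -0.3, 1.0]
finger_gap: 0.4
[10.64535267 -0.43613593  5.23607933] [-0.60347418 -0.1467332   0.89152692]
```

```bash

for i in 1 2; do python3 -m pendant '[{"dx":0.001,"dy":0,"dz":0,"wx":0,"wy":0,"wz":0,"grip":1},{"dx":0,"dy":0,"dz":0,"wx":0,"wy":0,"wz":0,"grip":1}]' | grep force
python3 - <<'E'
from h import *
R=bedR(BYAW); s=ctrl.observe()
print((R.T@(np.array(s['eef_pos'])-BO)).round(1), (R.T@np.array(s['force'])).round(1))
E
done
python3 - <<'E'
from h import *
save('w15',ctrl.read_camera('wrist'))
s=cv2.cvtColor(ctrl.read_camera('side'),cv2.COLOR_RGB2BGR)
cv2.imwrite('pics/z15.png',cv2.resize(s[290:410,130:290],(800,600),interpolation=2))
E
```

```text
force: [0.0, -0.8, -0.2]
[11.7 -0.4  5.2] [-0.7  0.2 -0.4]
force: [0.8, -1.6, 1.2]
[12.5 -0.4  5.2] [-2.  -0.4  0.7]
```

View pics/z15.png

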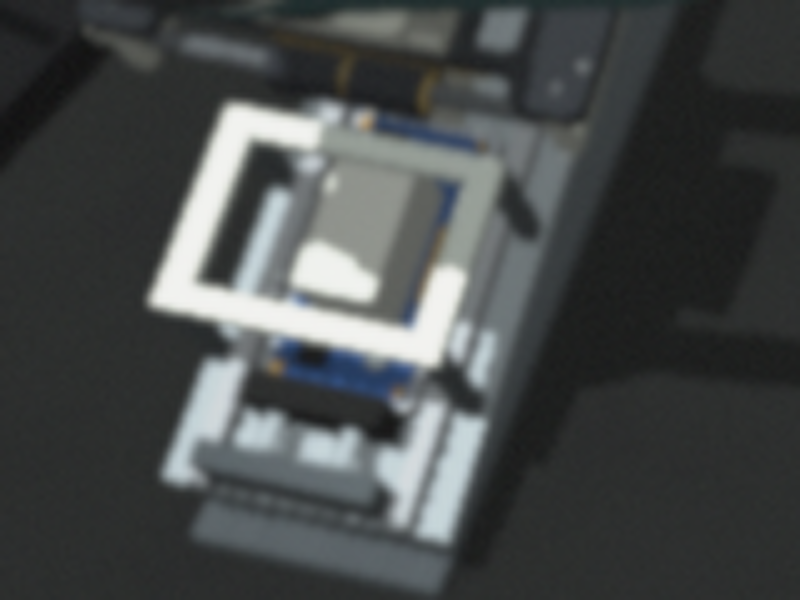

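```bash

for i in 1; do python3 -m pendant '[{"dx":0.001,"dy":0,"dz":0,"wx":0,"wy":0,"wz":0,"grip":1},{"dx":0,"dy":0,"dz":0,"wx":0,"wy":0,"wz":0,"grip":1},{"dx":0,"dy":0,"dz":0,"wx":0,"wy":0,"wz":0,"grip":1}]' | grep force
python3 - <<'E'
from h import *
R=bedR(BYAW); s=ctrl.observe()
print((R.T@(np.array(s['eef_pos'])-BO)).round(1), (R.T@np.array(s['force'])).round(1))
E
done
python3 -m pendant '[{"dx":0.001,"dy":0,"dz":0,"wx":0,"wy":0,"wz":0,"grip":1},{"dx":0,"dy":0,"dz":0,"wx":0,"wy":0,"wz":0,"grip":1},{"dx":0,"dy":0,"dz":0,"wx":0,"wy":0,"wz":0,"grip":1}]' | grep force
python3 - <<'E'
from h import *
R=bedR(BYAW); s=ctrl.observe()
print((R.T@(np.array(s['eef_pos'])-BO)).round(1), (R.T@np.array(s['force'])).round(1))
E
```

```text
force: [1.7, -4.1, 0.9]
[13.4 -0.4  5.2] [-4.5 -0.7 -0.3]
force: [0.5, -3.9, 1.2]
[14.5 -0.4  5.3] [-4.   0.5  0.1]
```

```bash

python3 -m pendant '[{"dx":-0.001,"dy":0,"dz":0,"wx":0,"wy":0,"wz":0,"grip":1},{"dx":-0.001,"dy":0,"dz":0,"wx":0,"wy":0,"wz":0,"grip":1},{"dx":-0.001,"dy":0,"dz":0,"wx":0,"wy":0,"wz":0,"grip":1},{"dx":-0.002,"dy":0,"dz":0,"wx":0,"wy":0,"wz":0,"grip":1},{"dx":-0.01,"dy":0,"dz":0,"wx":0,"wy":0,"wz":0,"grip":1},{"dx":-0.02,"dy":0,"dz":-0.002,"wx":0,"wy":0,"wz":0,"grip":1},{"dx":-0.03,"dy":0,"dz":-0.02,"wx":0,"wy":0,"wz":0,"grip":1},{"dx":-0.03,"dy":0,"dz":-0.03,"wx":0,"wy":0,"wz":0,"grip":1},{"dx":-0.02,"dy":0,"dz":-0.03,"wx":0,"wy":0,"wz":0,"grip":1},{"dx":0,"dy":0,"dz":0,"wx":0,"wy":0,"wz":0,"grip":1}]'
python3 -m pendant '[{"dx":0,"dy":0,"dz":0,"wx":0,"wy":0,"wz":0,"grip":1},{"dx":0,"dy":0,"dz":0,"wx":0,"wy":0,"wz":0,"grip":1},{"dx":0,"dy":0,"dz":0,"wx":0,"wy":0,"wz":0,"grip":1}]' | grep force
python3 - <<'E'
from h import *
c=ctrl.calibration('wrist'); save('w16',ctrl.read_camera('wrist'))
json.dump({k:np.array(v).tolist() for k,v in c.items()},open('w16.json','w'))
s=cv2.cvtColor(ctrl.read_camera('side'),cv2.COLOR_RGB2BGR)
cv2.imwrite('pics/z16.png',cv2.resize(s[280:410,110:290],(800,578),interpolation=2))
save('t16',ctrl.read_camera('top'))
R=bedR(BYAW)
for b in [[20,-30,13],[20,30,13],[20,0,1],[47,0,53]]: print(b,proj(BO+R@np.array(b),c).round(1))
E
```

```text
time: 25.05
eef_pos: [600.4, 38.9, 198.8]
ee_rot: [[-0.227, 0.971, 0.068], [0.939, 0.237, -0.249], [-0.258, 0.007, -0.966]]
force: [-0.7, 0.3, -0.5]
finger_gap: 0.4
force: [0.6, -0.6, -1.0]
[20, -30, 13] [[378.   36.8]]
[20, 30, 13] [[268.3  36.8]]
[20, 0, 1] [[323.2  40.7]]
[47, 0, 53] [[322.9 -45.1]]
```

View pics/w16.png

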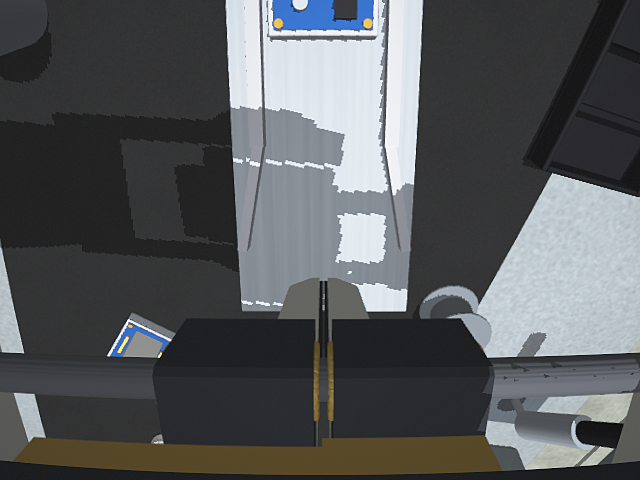

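View pics/z16.png

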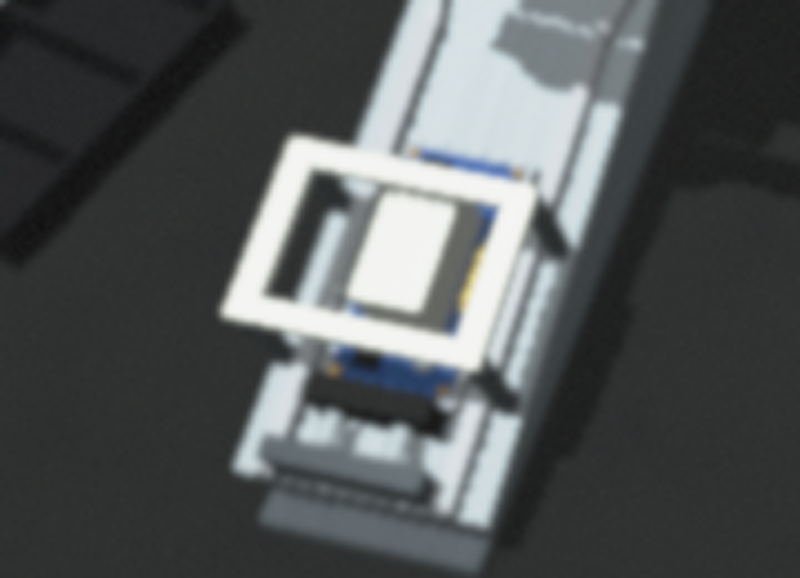

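View pics/t16.png

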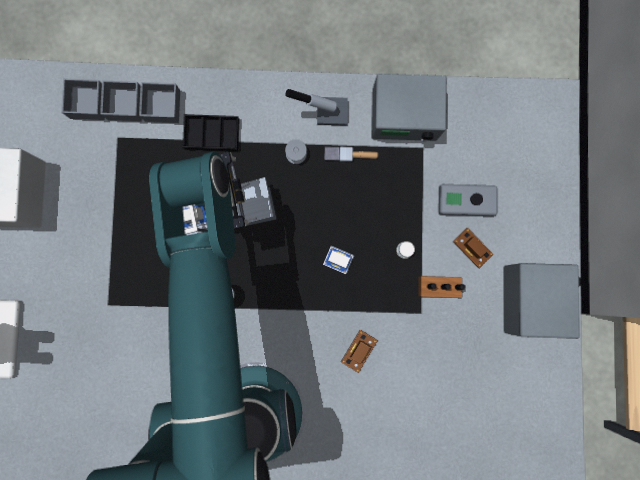

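```bash
python3 - <<'E'
from h import *
print(ctrl.hand_in(), ctrl.observe()['time'])
E
```

```text
the job is handed in; nothing more can be done
the job is handed in; nothing more can be done
```

The longer module is in the chute against the sprung stop, released, and the job was handed in at about 25 s on the robot's clock. Hand-in gives no verdict, so these are my own checks.

**What I did**
- **Grip:** I closed on the ceramic block in small steps and stopped just after contact, at closure 0.66 (gap about 32 mm). It held firmly, and the module did not shift in the hand during a tilt test.
- **Placing:** I set the module down between the rails at about bed x -88 mm and let go. The peak contact force was about 12 N.
- **Pushing:** I pushed the plate's rear end down slowly with the shut fingers. The stop's push-back reached 4 to 4.5 N, which means it went in about 2 mm. I then backed off and moved clear.

**Last checks**
- **Module position:** The wrist picture shows the plate's rear edge at about row 40, where 40.7 is expected for home (rear edge at bed x 20 mm, so middle at about 75 mm). It is centred and straight between the rails.
- **Stop:** The side view shows the leading end at the stop.
- **Other objects:** In the top view, the shorter module, jar and spool look unmoved.
- **Gripper:** It was clear of everything when I handed in.

**Not confirmed**
- The grip force cannot be read directly. I only infer that it stayed under 20 N from how lightly the fingers were closed.
- I did not measure the stop's return separately from the module's position.
- At touchdown the bed met the module 1 to 1.5 mm earlier than my position estimate, with a brief sideways force of about 5 N, so I eased off before letting go.

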